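Seat the vial carrier on the mixer base

ROBOT

A 7-joint arm with a two-finger parallel gripper is mounted at the origin on a cart in front of the work surface, level with it; the furniture and walls round the work are solid. World frame = base frame: x ahead of the robot, y to its left, z up, the work surface at z = 0. Lengths are in mm, angles in rad, forces in N, time in s.
With the tool pointing down it reaches from about 425 to 950 mm from the base axis. Payload 4.7 kg.
Tool frame: the origin (TCP) lies midway between the tips of the shut fingers; the grasp point (between the pads) lies 19 mm behind it; z points along the fingers, y is the line along which they close (so a half turn about z gives the same grasp; the last joint's range is limited). The gripper opens to 87 mm and grips with 3 to 60 N. Pads are 19 mm wide; open, the fingers measure 117 mm over their backs; the gripper's body (75 mm by 190 mm) begins 51 mm behind the grasp point.
Start: joints at [-1.319, 0.469, -0.049, 1.532, 0.024, 1.141, -0.082], TCP at [187.017, 648.594, 222.573] pointing down, gripper open.
Joint ranges: [-2.59, 2.59], [-0.33, 1.99], [-1.39, 1.29], [0.1, 2.45], [-1.04, 4.18], [0.21, 1.99], [-2.66, 2.66]. Speed limits (rad/s): [2.57, 2.57, 3.14, 3.14, 3.14, 3.14, 3.14].

INTERFACE

Orientations are given as a unit quaternion [x, y, z, w].
In Python, from station import r gives the robot as it stands. Calls block until the motion is done:
- r.move_pose(position, orientation): joint-space move of the TCP to a pose.
- r.move_l(position, vel=150, rotation=None, contact_N=None): straight line of the TCP; rotation=None keeps the orientation; vel is the mean speed in mm/s. With contact_N (N) it stops when the force on the tool has changed by that much, and returns True; else False.
- r.set_joints(angles): joint-space move.
- r.move_gripper(opening): finger opening in mm; the grip force is fixed at half the most; returns when the fingers have stopped.
- r.wait(seconds).
- r.solve_ik(position, orientation): joint angles nearest the present ones, or None.
- r.read_state(): the state.
- r.snapshot(name): name is "scene" or "side" or "wrist"; returns a dict with "pixels" (384x512x3 uint8, blue, green, red), "range_z" (384x512 float32, mm along the optical axis (not along the pixel's ray), 0 where there is no reading), "fx", "fy", "cx", "cy" (pixels), "k1" (the pictures are not rectified: a ray, as slopes to the right and down, at radius r is drawn at 1 + k1 r^2 times it, then the intrinsics apply), "R" (3x3) and "t" (3): a world point X has camera coordinates R X + t. Camera axes: x right, y down, z forward; pixel columns grow to the right and rows downward; lengths in mm; the calibration is good to about 2 mm. A picture is of the moment at which its call begins.
A pose or a line that the arm cannot do raises r.PlanningError and nothing moves.
- r.job_done(): hands the job in; it is judged then, once.
The state is a dict: "time": time; "qpos": joint angles; "joint_velocities": joint speeds; "joint_efforts": joint torques, N m; "eef_pos": TCP position; "tcp_rot": TCP orientation; "wrist_force": force on the tool from outside, world axes, zero at the start; "torque": the same for the moment, N m; "finger_gap": finger opening in mm; "grasp_force": force on a finger pad.
Only numpy, scipy, OpenCV 4.12 (cv2) and the standard library are available. Lean on these libraries where they do the work, as an engineer would, in place of code of your own. Each camera call takes 0.05 s, during which the arm holds its last target. There are 200 camera calls.

TASK

Take the oblong vial carrier, the one with two large locating holes, by its handle and seat it on the mixer base so that both upright pegs come up through its two large holes and it lies flat on the base's top. Set it down gently rather than dropping it, let go of it, and leave the square carrier where it lies.

Things in the scene. Friction and masses are not known exactly. Their poses are not given: they have to be found in the camera images.
- oblong_carrier: Loose grey plate to seat, 76 (x) x 130 (y) x 20 mm, 0.25 kg, flat on the worktop. Two 26 mm through holes on its y axis, 46 mm either side of centre; six 17 mm vial holes. Black grip bar over its centre, 56 mm along y, 14 mm wide in x, 62 to 80 mm above the underside, open below but for two 10 mm legs at y = +-20 mm. Origin: centre of underside, z up. Seats either way round.
- square_carrier: Bystander that does not fit: loose grey plate, square, 84 x 84 x 20 mm, six 17 mm vial holes, no large ones, the same black grip bar (top 80 mm up). Origin: centre of underside, z up. Lies flat on the worktop to the left or right of the oblong carrier.
- mixer_base: Fixed white housing with flat dark top, 94 (x) x 150 (y) mm, top 50 mm above the worktop; knob and switch on its -x face. Two steel pegs on its y axis, 46 mm either side of centre: 13 mm thick, tapering to 6 mm at the tip, 26 mm high above the flat top. Origin: centre of underside, z up. Bottles up to 92 mm tall stand near it, nearest sides 95 mm left of and 70 mm behind its centre.
Not all that is in view belongs to the job. Leave any pink look-alike of the mixer_base alone.

How it is judged:
By the outcome, as a careful person would: the job done as asked, in the order asked, and still so for the second after the job is handed in, with the robot touching nothing.
It also fails if it takes over 38 s, if anything falls off the work surface, if the arm or the gripper's body presses on something with over 40 N, if the wrist force passes 120 N, or if a joint passes its speed limit or range.

## Working session

There is one attempt and no reset: what is moved stays moved. The work goes in short steps, each a Python script; the robot and the scene stay as the last script left them, time stands still between calls to the robot, and variables do not carry over. Pictures are saved under pics/ and viewed, at most 10 in all, crops included, and the job is handed in when it is done.

```bash
mkdir -p pics; cat > h.py <<'E'
import numpy as np, cv2
from station import r
def world(s):
    """HxWx3 world points (nan where no range)"""
    K=np.array([[s["fx"],0,s["cx"]],[0,s["fy"],s["cy"]],[0,0,1.]])
    h,w=s["range_z"].shape
    uv=np.stack(np.meshgrid(np.arange(w),np.arange(h)),-1).reshape(-1,1,2).astype(np.float64)
    n=cv2.undistortPoints(uv,K,np.array([s["k1"],0,0,0.])).reshape(h,w,2)
    z=s["range_z"].astype(float); z[z<=0]=np.nan
    P=np.dstack([n*z[...,None],z])
    return (P-np.asarray(s["t"]))@np.asarray(s["R"])
def proj(s,X):
    K=np.array([[s["fx"],0,s["cx"]],[0,s["fy"],s["cy"]],[0,0,1.]])
    return cv2.projectPoints(np.asarray(X,float).reshape(-1,1,3),cv2.Rodrigues(np.array(s["R"],float))[0],np.array(s["t"],float),K,np.array([s["k1"],0,0,0.]))[0].reshape(-1,2)
E
python3 - <<'E'
from h import *
for n in("scene","side"):
    s=r.snapshot(n); cv2.imwrite(f"pics/{n}0.png",s["pixels"]); np.savez(f"pics/{n}0.npz",**s)
    print(n,-np.array(s["R"]).T@s["t"])
print(r.read_state())
E
```

```text
scene [  24.04958995 -416.70122954  415.8824894 ]
side [269.61748126 960.51808696 382.74511879]
{'time': 0.1, 'qpos': array([-1.31890047,  0.46935438, -0.04862002,  1.53352771,  0.0240947 ,
        1.14100377, -0.08229925]), 'joint_velocities': array([-9.18684773e-04, -3.85112456e-03,  2.12270802e-05, -2.29353815e-03,
       -4.98980694e-04,  5.43983598e-04,  1.33286449e-03]), 'joint_efforts': array([-1.21914454e-04, -5.09171104e+01, -8.15875106e-02, -2.36825269e+01,
       -6.14876859e-02,  3.45447776e-02,  7.11102234e-05]), 'eef_pos': array([186.8825903 , 648.07414398, 221.6285637 ]), 'tcp_rot': array([ 1.39912880e-01,  9.90163449e-01, -8.48250829e-04, -9.87238203e-05]), 'wrist_force': array([ 0.31307922,  0.96849386, -0.21537466]), 'torque': array([-0.00659804,  0.02837742,  0.04022633]), 'grasp_force': 0.0, 'finger_gap': 87.09385748137025}
```

View pics/scene0.png

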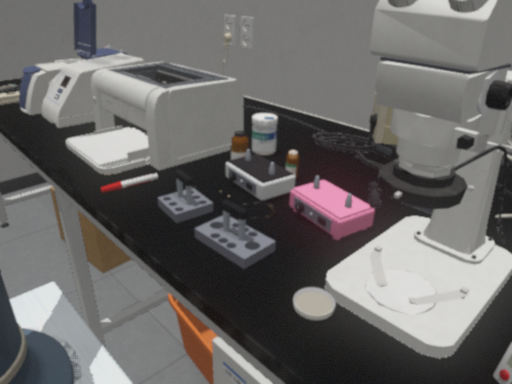

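View pics/side0.png

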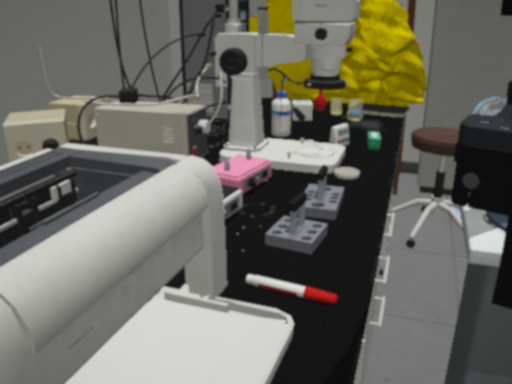

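Scene picture: the candidate carriers are the grey plate at (235,238), which is oblong with larger holes at its ends, and the smaller square one at (185,203). The white mixer base is at (260,173) and the pink look-alike at (330,207). I'll measure these and confirm in a crop.

```bash
cat >> h.py <<'E'
def rect(P,c,rad,zlo,zhi):
    m=(np.hypot(P[...,0]-c[0],P[...,1]-c[1])<rad)&(P[...,2]>zlo)&(P[...,2]<zhi)
    q=P[m]; (x,y),(w,h),a=cv2.minAreaRect(q[:,:2].astype(np.float32))
    if w>h: w,h,a=h,w,a-90
    return len(q),(round(x,1),round(y,1)),(round(w),round(h)),round(a,1),np.median(q[:,2]).round(1)   # a: rotation of long axis from +y
E
python3 - <<'E'
from h import *
s=dict(np.load("pics/scene0.npz")); P=world(s)
for n,(u,v),rad,zl,zh in [("obl",(235,245),95,14,26),("oblbar",(235,210),60,60,95),("sq",(185,206),70,14,26),("base",(262,180),110,44,56),("pegs",(262,180),90,62,90),("pink",(330,207),110,44,56),("table",(290,290),30,-9,9)]:
    c=np.nanmedian(P[v-3:v+4,u-3:u+4].reshape(-1,3),0); print(n,c.round(), rect(P,c,rad,zl,zh))
cv2.imwrite("pics/crop1.png",cv2.resize(s["pixels"][120:270,140:340],None,fx=4,fy=4,interpolation=cv2.INTER_CUBIC))
E
```

```text
obl [415.  23.  20.] (1584, (432.8, 47.4), (78, 133), 1.5, np.float64(20.5))
oblbar [427.  37.  77.] (319, (431.4, 46.0), (14, 55), 3.4, np.float64(76.4))
sq [429. 189.  21.] (794, (443.5, 211.4), (85, 87), -6.3, np.float64(20.8))
base [589. 133.  49.] (1033, (621.7, 130.3), (88, 216), -8.1, np.float64(49.1))
pegs [589. 133.  49.] (29, (623.4, 141.0), (9, 10), -45.9, np.float64(67.6))
pink [596. -38.  51.] (1583, (631.8, -12.6), (91, 149), -9.3, np.float64(50.5))
table [ 415. -105.   -0.] (592, (413.7, -99.1), (46, 59), -78.2, np.float64(-0.2))
```

View pics/crop1.png

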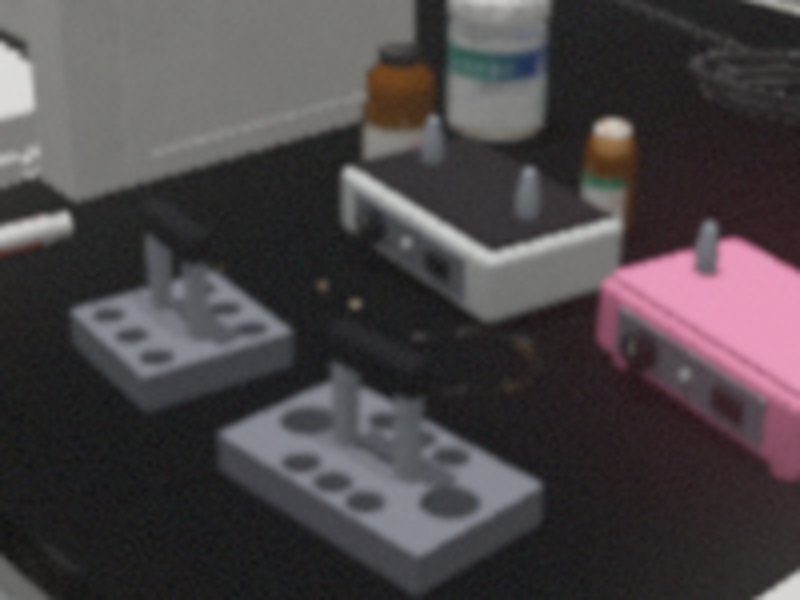

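Confirmed: the plate with two large end holes, crop (305,420) and (450,500), is the oblong carrier. The other is square with small holes only. Next: base pegs and obstacle heights.

```bash
python3 - <<'E'
from h import *
s=dict(np.load("pics/scene0.npz")); P=world(s)
pk=[]
for (u,v) in [(248,157),(272,168)]:
    q=P[v-10:v+8,u-5:u+6].reshape(-1,3); q=q[(q[:,2]>54)&(q[:,2]<82)]
    print(len(q),np.median(q,0).round(1),q.max(0).round(1)); pk.append(np.median(q,0))
d=pk[0]-pk[1]; print(np.hypot(*d[:2]),np.degrees(np.arctan2(-d[0],d[1])),(pk[0]+pk[1])/2)
px=s["pixels"].astype(int); dark=px.max(2)<90
m=(abs(P[...,2]-50)<5)&(np.hypot(P[...,0]-610,P[...,1]-135)<100)
m[:, :220]=0; m[:145]=0; m[:,302:]=0
print(cv2.minAreaRect(P[m][:,:2].astype(np.float32)))
p2=world(dict(np.load("pics/side0.npz")))
for Q in(P,p2):
  for y0 in range(-200,701,100):
    k=(abs(Q[...,1]-y0-50)<50)&(Q[...,0]>200)&(Q[...,0]<800)&(Q[...,2]>60)&(Q[...,2]<700)
    if k.sum(): print(y0,k.sum(),np.percentile(Q[k],99,0).round(),np.percentile(Q[k],1,0).round())
from scipy.spatial.transform import Rotation as R
for p,a in [([560,133,330],-8),([432,46,200],2),([432,46,80],2),([600,133,300],-8)]:
  for off in (0,180):
    q=R.from_quat([1,0,0,0]); q=R.from_euler('z',a+90+off,degrees=True)*q
    j=r.solve_ik(p,q.as_quat()); print(p,off,None if j is None else np.round(j,2))
E
```

```text
52 [637.5 231.   61.7] [688.4 288.   75.6]
50 [623.  139.8  63.9] [632.1 146.6  75. ]
92.30845934678376 -9.053145397369747 [630.28400718 185.40636933  62.82458477]
((622.98876953125, 133.03775024414062), (198.37039184570312, 85.88432312011719), 81.26908874511719)
-200 1825 [ 539. -148.  410.] [ 419. -200.  127.]
-100 54 [629. -53.  78.] [620. -63.  60.]
0 361 [645.  73.  82.] [425.  19.  61.]
100 179 [734. 200.  80.] [434. 137.  60.]
200 269 [692. 300.  91.] [436. 201.  60.]
300 3019 [795. 400. 196.] [542. 304.  61.]
400 3632 [742. 497. 201.] [500. 400.  63.]
500 1146 [770. 599. 201.] [505. 501.  94.]
600 1114 [772. 699. 200.] [508. 601.  94.]
700 1262 [760. 786. 200.] [510. 702.  62.]
-200 6243 [ 793. -109.  399.] [ 426. -200.   64.]
-100 240 [800. -48. 140.] [622. -99.  60.]
0 175 [650.  78.  82.] [426.  27.  60.]
100 39 [448. 200.  81.] [434. 186.  61.]
200 202 [453. 243.  82.] [436. 202.  61.]
300 2 [746. 400. 198.] [733. 398. 197.]
400 9637 [763. 499. 200.] [501. 406.  64.]
500 10528 [741. 599. 200.] [505. 501.  94.]
600 12431 [590. 699. 384.] [206. 601.  93.]
700 14039 [554. 773. 334.] [213. 701. 100.]
[560, 133, 330] 0 [-0.75  0.24  0.56  1.65 -0.13  1.28 -0.31]
[560, 133, 330] 180 [ 0.53  0.45 -1.17  1.58  0.42  1.39  2.32]
[432, 46, 200] 0 [-0.73  0.09  0.57  2.13 -0.06  0.94 -0.09]
[432, 46, 200] 180 [ 0.9   0.33 -1.29  2.05  0.37  1.03  2.6 ]
[432, 46, 80] 0 [-0.64  0.31  0.52  2.24 -0.26  0.64  0.1 ]
[432, 46, 80] 180 [ 0.73  0.56 -1.17  2.18  0.7   0.86  2.29]
[600, 133, 300] 0 [-0.71  0.34  0.57  1.61 -0.19  1.25 -0.25]
[600, 133, 300] 180 [ 0.49  0.56 -1.17  1.54  0.52  1.39  2.27]
```

Base: pegs 92.3 mm apart (should be 92), centre about (630,185), yaw -9°. Carrier: (432,46), yaw about 2.4°. Both fit the sizes given, so I'm going above the carrier for a close look.

```bash
cat >> h.py <<'E'
from scipy.spatial.transform import Rotation as Ro
def quat(a): return (Ro.from_euler('z',a+90,degrees=True)*Ro.from_quat([1,0,0,0])).as_quat()
def st(): 
    s=r.read_state(); print("t",round(s["time"],2),"p",s["eef_pos"].round(1),"F",s["wrist_force"].round(1),"gap",round(s["finger_gap"],1),"g",round(s["grasp_force"],1))
E
python3 - <<'E'
from h import *
r.move_pose([432,46,240],quat(2.4)); st()
s=r.snapshot("wrist"); P=world(s); np.savez("pics/w1.npz",**s)
print("cam",-np.array(s["R"]).T@s["t"])
print(rect(P,(432,46),95,14,26),rect(P,(432,46),60,65,90))
cv2.imwrite("pics/w1.png",s["pixels"])
E
```

```text
t 2.42 p [432.3  47.1 240. ] F [ 0.5  0.3 -0.5] gap 86.7 g 0.0
cam [429.16249604 120.42177669 401.89184346]
(3401, (434.2, 48.0), (76, 130), 1.1, np.float64(19.7)) (515, (433.7, 48.2), (14, 56), 1.2, np.float64(79.3))
```

View pics/w1.png

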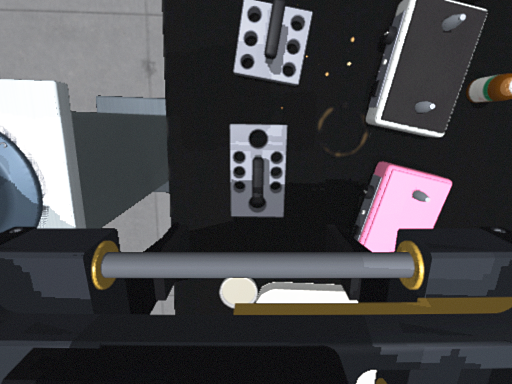

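Wrist view: oblong carrier at (258,170), square at (272,40), base pegs at (455,20) and (425,105), pink at (405,205). The plate reads 76 x 130, as it should. Refine the base from this view, then grasp and lift.

```bash
python3 - <<'E'
from h import *
s=dict(np.load("pics/w1.npz")); P=world(s)
pk=[]
for (u,v) in [(455,20),(425,105)]:
    q=P[v-14:v+15,u-16:u+17].reshape(-1,3); q=q[(q[:,2]>56)&(q[:,2]<82)]
    pk.append((q.max(0)+q.min(0))[:2]/2); print(len(q),pk[-1].round(1),q[:,2].max().round(1))
d=pk[0]-pk[1]; print("base",np.hypot(*d).round(1),np.degrees(np.arctan2(-d[0],d[1])).round(1),((pk[0]+pk[1])/2).round(1))
m=np.zeros(P.shape[:2],bool); m[:140,365:490]=1
q=P[m&(abs(P[...,2]-50)<4)]; print(cv2.minAreaRect(q[:,:2].astype(np.float32)))
r.move_l([433.9,48,110],vel=120,rotation=quat(1.2)); 
print(r.move_l([433.9,48,52],vel=60,contact_N=8)); st()
r.move_gripper(8); st()
r.move_l([433.9,48,75],vel=40); st()
r.move_l([433.9,48,170],vel=120); st()
E
```

```text
205 [639.1 233.8] 77.3
158 [624.3 143. ] 76.9
base 92.0 -9.3 [631.7 188.4]
((632.74853515625, 188.14280700683594), (144.66522216796875, 88.22501373291016), 80.45335388183594)
False
t 4.82 p [434.2  48.   52.3] F [-0.2  0.4  0.9] gap 86.5 g 0.0
t 5.99 p [433.5  48.   51.9] F [-0.8  0.2 -0.4] gap 13.6 g 30.0
t 6.72 p [433.8  48.1  75. ] F [-0.3  0.3 -2.8] gap 13.8 g 30.0
t 7.66 p [433.2  47.9 169.3] F [-0.9 -0.2 -2.5] gap 13.9 g 30.0
```

Held, with 2.5 N of weight. Carry it over the base and check.

```bash
python3 - <<'E'
from h import *
r.move_l([631.5,187.5,170],vel=120,rotation=quat(-9.3)); 
r.move_l([631.5,187.5,143],vel=80); r.wait(.3); st()
s=r.snapshot("scene"); w=r.snapshot("wrist")
for n,x in(("scene",s),("wrist",w)):
    print(n,rect(world(x),(631,187),95,105,118))
c=s["pixels"][70:220,180:330]; d=w["pixels"][:290,60:420]
cv2.imwrite("pics/hov.png",np.hstack([cv2.resize(c,(390,390),interpolation=cv2.INTER_CUBIC),cv2.resize(d,(400,390))]))
E
```

```text
t 10.62 p [631.8 187.6 143.4] F [ 0.2 -0.3 -2.5] gap 13.7 g 30.0
scene (763, (630.6, 186.2), (78, 134), -8.6, np.float64(110.4))
wrist (7165, (632.4, 187.7), (76, 130), -9.0, np.float64(111.1))
```

View pics/hov.png

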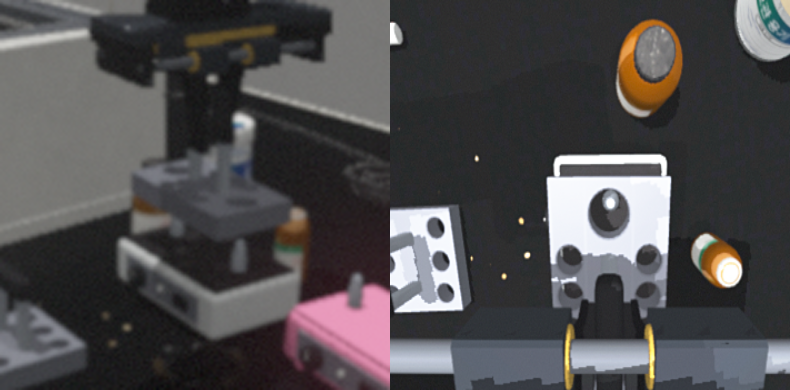

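The hover check agrees with the base pose, and the far peg shows centred left to right in the hole at (610,205). Lowering with contact sensing.

```bash
python3 - <<'E'
from h import *
print(r.move_l([631.5,187.5,107],vel=40,contact_N=6)); st()
z=r.read_state()["eef_pos"][2]
if z<110:
    print(r.move_l([631.5,187.5,99.5],vel=10,contact_N=4)); st()
    w=r.snapshot("wrist"); print(rect(world(w),(631,187),95,62,80))
    for zl,zh in((66,71.5),(72,80)):
        P=world(w); k=(np.hypot(P[...,0]-631,P[...,1]-187)<95)&(P[...,2]>zl)&(P[...,2]<zh); print(k.sum())
    cv2.imwrite("pics/low.png",w["pixels"])
E
```

```text
False
t 11.77 p [631.8 187.5 107.3] F [-0.4  0.  -3.2] gap 13.7 g 30.0
True
t 12.32 p [631.3 187.6 101.9] F [-0.4  0.3  5.9] gap 13.6 g 30.0
(7775, (659.6, 183.0), (130, 132), 80.8, np.float64(69.6))
7218
130
```

View pics/low.png

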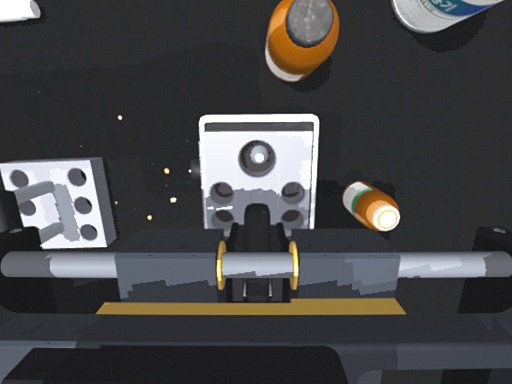

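Contact came at 101.9 (expected 102). The plate top is at 69.6 mm and the peg stands in the hole at (258,157): seated. Releasing with a modest opening and retreating.

```bash
python3 - <<'E'
from h import *
r.move_gripper(45); st()
r.move_l([631.5,187.5,150],vel=60); r.move_l([631.5,187.5,260],vel=150); r.wait(.3); st()
w=r.snapshot("wrist"); s=r.snapshot("scene"); P=world(w)
print(rect(P,(631,187),85,65,74),rect(world(s),(631,187),75,66,74))
k=(np.hypot(P[...,0]-631,P[...,1]-187)<60)&(abs(P[...,2]-70)<3); q=P[k]
print("tilt",np.linalg.lstsq(np.c_[q[:,:2]-[631,187],np.ones(len(q))],q[:,2],rcond=None)[0].round(4))
print("sq",rect(world(s),(443,211),70,14,26))
cv2.imwrite("pics/fin.png",np.hstack([cv2.resize(s["pixels"][100:250,180:330],(390,390),interpolation=cv2.INTER_CUBIC),cv2.resize(w["pixels"][:290,60:420],(400,390))]))
E
```

```text
t 13.19 p [630.  187.4 100.4] F [-0.4 -0.1  0.2] gap 44.8 g 0.0
t 15.35 p [631.2 187.4 259.3] F [-0.6  0.   0.1] gap 45.1 g 0.0
(3981, (632.5, 187.8), (76, 129), -9.1, np.float64(69.7)) (663, (630.6, 186.8), (79, 133), -9.7, np.float64(69.1))
tilt [ 1.70000e-03 -1.30000e-03  6.96393e+01]
sq (802, (443.4, 212.1), (85, 88), -8.1, np.float64(20.7))
```

View pics/fin.png

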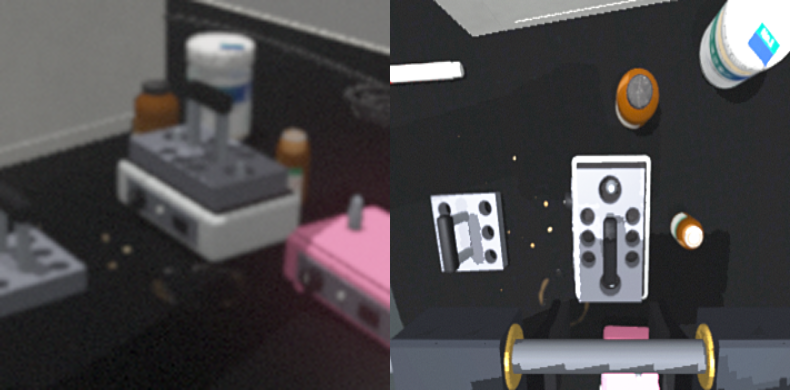

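The carrier lies flat on the base with a peg up in the hole at (612,188). The square carrier is unmoved and the gripper is clear.

```bash
python3 -c "
from station import r
print(r.job_done())"
```

```text
the job is handed in; nothing more can be done
None
```

The oblong carrier is seated flat on the mixer base over both pegs and released; it was lowered gently, the square carrier was left where it lay, and the job was handed in at about 15.5 s of the 38 s allowed.

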